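Strip a burr grinder: take off its left-hand nut and lift out the burr

ROBOT

A 6-joint arm with a two-finger parallel gripper is mounted at the origin on a cart in front of the work surface, level with it; the furniture and walls round the work are solid. World frame = base frame: x ahead of the robot, y to its left, z up, the work surface at z = 0. Lengths are in m, angles in rad, forces in N, time in s.
With the tool pointing down it reaches from about 0.375 to 0.975 m from the base axis. Payload 3.8 kg.
Tool frame: the origin (TCP) lies at the very end of the fingers, on their centre line; the grasp point (between the pads) lies 19 mm behind it (bot.tcp_to_grasp is the z of the grasp point in the tool frame, in m); z points along the fingers, y is the direction in which the jaws open and shut (so a half turn about z gives the same grasp; the last joint's range is limited). The gripper opens to 85 mm and grips with 20 to 120 N. Pads are 22 mm wide; open, the fingers measure 114 mm over their backs; the gripper's body (76 mm by 85 mm) begins 54 mm behind the grasp point. The pads swing forward as they close: fully open they stand 13 mm farther back than shut.
Start: joints at [-1.313, 0.264, 1.604, -0, 1.274, -0.037], TCP at [0.196, -0.646, 0.206] pointing down, gripper open.
Joint ranges: [-2.63, 2.63], [-0.94, 2.18], [0.31, 2.57], [-1.31, 4.45], [0, 2.66], [-2.55, 2.55]. Speed limits (rad/s): [2.57, 2.57, 3.14, 3.14, 3.14, 3.14].

INTERFACE

Orientations are given as a rotation vector (axis times angle).
In Python, from workcell import status, vision, job, bot gives the robot as it stands.
- The arm moves only by the tool apply_moves, never from a script. Its argument "deltas" is a list of rows, each a list of 7 numbers: the shift along the tool's x, y, z in m, then the turn, a rotation vector about the tool's x, y, z in rad, then the closure, from 0 (fully open) to 1 (shut). In form: [[x, y, z, rx, ry, rz, jaw], ...]. A call has 1 to 8 rows; each row is the pose to reach, as a shift and turn from the pose commanded when the call began, along the tool's axes at that moment; what a row does not reach only later rows make up. A row lasts 1/12 s, in which the tool goes at most 41.7 mm and 7.16 degrees, less where a joint would pass 70% of its speed; a pose out of reach is approached as far as the arm can. A call with a gripper value outside its range is refused whole. The fingers move at their own pace and stop on an object; "squeeze" is the grip in N (left out, the last holds). Time passes only in rows, so rows that repeat a pose let the fingers close. It gives the time, the measured TCP pose, the force and the opening at its end, in the units of the state.
- status.read_state(): the state, without advancing time (a new reading comes with each control period).
- vision.read_camera(name): name is "scene" or "side" or "wrist"; returns the picture (384x512x3 uint8, red, green, blue); there is no depth.
- vision.get_calibration(name): a dict with "fov_y" (degrees; the focal length in pixels is half the picture's height over the tangent of half this angle, whatever the lens; pixels are square), "cx", "cy" (the principal point, pixels), "R" (3x3) and "t" (3): a world point X has camera coordinates R X + t; the wrist camera has in their place "tool_from_camera" (4x4, takes a point from camera to tool coordinates, whose origin is the TCP and whose axes are the flange's). Camera axes: x right, y down, z forward; pixel columns grow to the right and rows downward; lengths in m; the calibration is good to about 2 mm. A picture is of the moment at which its call begins: read the wrist's pose just before it. get_calibration takes no time and is no camera call.
- job.finish_job(): hands the job in, once; it reports no verdict.
The state is a dict: "time": time; "q": joint angles; "joint_vel": joint speeds; "joint_torque": joint torques, N m; "tool_pos": TCP position; "tcp_rot": TCP orientation; "wrist_force": force on the tool from outside, world axes, zero at the start; "torque": the same for the moment, N m; "width": opening from 0.0 (shut) to 1.0 (fully open).
Only numpy, scipy, OpenCV 4.12 (cv2) and the standard library are available. Lean on these libraries where they do the work, as an engineer would, in place of code of your own. Each camera call takes 0.05 s, during which the arm holds its last target. There are 200 camera calls.

TASK

Take the cone-shaped grinding burr out of the open grinder for cleaning: first unscrew the hexagonal nut on top, which has a left-hand thread (so it loosens clockwise, seen from above), letting it climb as it turns without forcing the thread, and lay it in the steel tray. Then lift the burr straight off the shaft and stand it gently in the same tray on its wide end. Let go of both and leave everything round about where it is.

Things in the scene. Friction and masses are not known exactly. Their poses are not given: they have to be found in the camera images.
- grinder: Round black and light-grey burr grinder, 110 mm across, fixed to the worktop, hopper taken off. Origin: centre of its underside, z up along the shaft, -x its front with the grounds drawer. A bright ring-shaped housing (inner radius 38 mm, outer 55 mm, top 144 mm above the origin) surrounds the burr.
- shaft_axis (a point): Point on the shaft's axis, 170 mm above the grinder's origin, level with the nut's underside at first; the shaft ends 24 mm higher. It has a left-hand thread, 24 mm across, lead 20 mm a turn. Its gears have slack: it turns along with the nut for 0.1 to 1.4 rad, and only then does the nut begin to climb. The thread is marred if nut and shaft bear on each other with over 30 N (spring included).
- burr_nut: Dull brass hexagonal nut, 38 mm across flats, 22 mm high, 90 g, on top of the burr. Origin: centre of its underside, z up; flats face along its x axis and every 60 degrees. Once the slack is out, each rad clockwise (from above) lifts it 3.18 mm; after 1.2 to 1.6 rad of this it is free, as a light pull tells, and lifts off. The other way it tightens. Play in the thread: about 1 mm.
- burr: Conical steel burr, 46 mm high, about 180 g, loose on the shaft under the nut. Origin: centre of its underside, z up, 124 mm above the grinder's at first. Wide lower end 61 mm across, inside the housing; above it a plain round neck 37 mm across, from 24 to 46 mm above its origin. Its bore (27 mm) passes over the thread with 1.5 mm to spare each side.
- tray: Loose shallow steel tray, 110 x 215 mm outside (x by y), 18 mm high, floor and walls 3 mm thick, empty, 0.6 kg. Origin: centre of its underside, z up.
- carrier (a joint): Height of the carrier ring under the burr, m: 0 at the start. Its spring presses burr and nut up with about 12 N at first and raises the burr to +0.0025 as the nut climbs; then the nut is loose. Negative (to -0.003) when the nut is tightened or pressed down.
- scourer: Brown scouring pad, 48 x 91 x 36 mm, on the worktop; a bystander. Origin: centre of its underside.
- spice_jar: Spice jar with a dark lid, 44 mm across, 105 mm high; a bystander. Origin: centre of its underside.

How it is judged:
On the way, in this order (a step that is already met when the one before it is completed fails the run):
1. the nut is unscrewed and clear above the shaft (z of burr_nut in the frame of grinder above 0.203 m), for 0.1 s.
2. the burr is lifted clear of the shaft (z of burr in the frame of grinder above 0.203 m), for 0.1 s.
At the end, for the whole second after the job is handed in: The nut lies inside the tray (its centre within the walls, less than 30 mm above the tray's underside) and the burr stands inside the tray upright (within 0.1 rad) on its wide end, bottom within 5 mm of the tray floor; both at rest and released (x of burr_nut in the frame of tray between -0.055 and 0.055 m and y of burr_nut in the frame of tray between -0.107 and 0.107 m and z of burr_nut in the frame of tray between -0.005 and 0.03 m and x of burr in the frame of tray between -0.055 and 0.055 m and y of burr in the frame of tray between -0.107 and 0.107 m and z of burr in the frame of tray between -0.005 and 0.008 m and angle between burr's own z axis and vertical below 0.1 rad and linear speed of each of burr_nut, burr below 0.02 m/s); the robot touches nothing.
It fails at once if the nut was tightened: the burr's carrier was driven more than 1.8 mm below its start (value of joint carrier below -0.0018 m).
It fails at once if the thread was forced: more than 30 N between the nut and the shaft it is on (contact force between burr_nut and grinder above 30 N).
It fails at once if the burr was dragged against the grinder with more than 45 N (contact force between burr and grinder above 45 N).
It fails at once if the nut or the burr was let fall: it moved faster than 0.45 m/s with no finger on it ((contact force between burr_nut and the fingers below 0.05 N and linear speed of burr_nut above 0.45 m/s) or (contact force between burr and the fingers below 0.05 N and linear speed of burr above 0.45 m/s)).
It fails at once if a bystander was moved more than 30 mm (distance of any of scourer, spice_jar from where it was at the start of the episode above 0.03 m).
It also fails if it takes over 72 s, if anything falls off the work surface, if the arm or the gripper's body presses on something with over 40 N, if the wrist force passes 120 N, or if a joint passes its speed limit or range.

## Working session

There is one attempt and no reset: what is moved stays moved. The work goes in short steps, Python scripts to look and compute and a tool call to move; the robot and the scene stay as the last step left them, time stands still between calls to the robot, and variables do not carry over. Pictures are saved under pics/ and viewed, about 8 in all and at most 12, crops included, and the job is handed in when it is done.

Besides the shell and the picture viewer there is one more tool, called after ">>>" as a command line: name --pt "numbers of a row" for each row, then --argument value for the rest. apply_moves: Moves the arm, as the interface text tells. Its arguments: {"type":"object","properties":{"deltas":{"type":"array","items":{"type":"array","items":{"type":"number"}}},"squeeze":{"type":"number"}},"required":["deltas"]}

```bash
ls; mkdir -p pics; python3 - <<'E'
from workcell import status, vision, bot
import cv2, numpy as np
print(status.read_state(), bot.tcp_to_grasp)
for n in("scene","side","wrist"):
    im=vision.read_camera(n); cv2.imwrite(f"pics/{n}0.png",im[:,:,::-1]); print(n,vision.get_calibration(n))
a=cv2.imread("pics/scene0.png");b=cv2.imread("pics/side0.png")
E
```

```text
pics
{'time': 0.0, 'q': array([-1.31287985e+00,  2.64773365e-01,  1.60540741e+00, -2.94909950e-05,
        1.27371366e+00, -3.68919029e-02]), 'joint_vel': array([-0.000867  ,  0.00014494,  0.00094404, -0.00145115, -0.00115503,
        0.00126178]), 'joint_torque': array([-3.33208154e-04, -5.15112340e+01, -3.67314970e+01,  2.52155914e-04,
        1.30802847e-02, -2.10812445e-06]), 'tool_pos': array([ 0.19591198, -0.64509612,  0.20493045]), 'tcp_rot': array([-3.10526227e+00, -4.61086668e-01,  4.42446169e-04]), 'wrist_force': array([ 0.83316814, -0.36259133, -0.71527238]), 'torque': array([-0.00847038,  0.05445975,  0.00518282]), 'width': 0.9999907857697132} -0.0187
scene {'fov_y': 55.43856899895048, 'cx': 253.87994657012, 'cy': 196.03812370072632, 'R': array([[-0.4207748 , -0.90714248,  0.0064105 ],
       [-0.65746921,  0.30008061, -0.69114822],
       [ 0.62504624, -0.29503246, -0.72268461]]), 't': array([0.40477156, 0.3750886 , 0.66868133])}
side {'fov_y': 49.872095592543786, 'cx': 253.92317248051495, 'cy': 196.18808817751145, 'R': array([[ 0.99223459, -0.12323877, -0.01681423],
       [-0.08366686, -0.56128981, -0.82337938],
       [ 0.0920346 ,  0.8183923 , -0.56724217]]), 't': array([-0.50598408,  0.24896535,  0.71318966])}
wrist {'fov_y': 71.5334685651831, 'cx': 257.1209902791034, 'cy': 195.65565144212104, 'tool_from_camera': array([[ 3.90817025e-04, -9.51633638e-01, -3.07234870e-01,
         7.61218517e-02],
       [ 9.99999923e-01,  3.79013427e-04,  9.80847908e-05,
         1.92549718e-04],
       [ 2.31053548e-05, -3.07234885e-01,  9.51633714e-01,
        -1.67725736e-01],
       [ 0.00000000e+00,  0.00000000e+00,  0.00000000e+00,
         1.00000000e+00]])}
```

View pics/scene0.png

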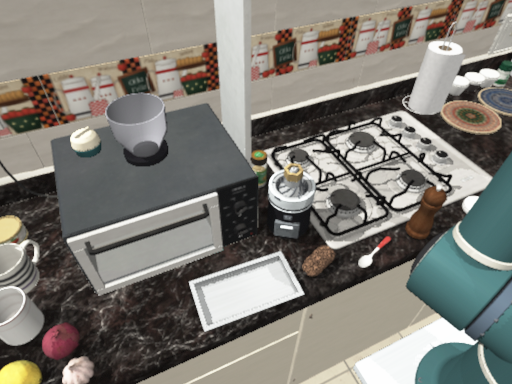

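View pics/side0.png

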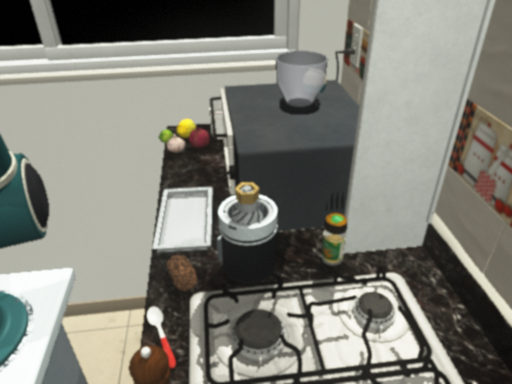

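Scene view: nut about (293,172), housing ring about (291,188), tray about (246,290), scourer (318,262), jar (259,168). Side view: nut (247,192), ring (248,215), tray (184,217). The microwave stands just left of the grinder and the post behind it.

```bash
cat > h.py <<'E'
import numpy as np, cv2
from scipy.spatial.transform import Rotation as Ro
from workcell import status, vision, bot
def cam(n, st=None):
    c=vision.get_calibration(n); f=192/np.tan(np.radians(c['fov_y'])/2)
    if n=='wrist':
        T=np.eye(4);T[:3,:3]=Ro.from_rotvec(st['tcp_rot']).as_matrix();T[:3,3]=st['tool_pos']
        M=np.linalg.inv(T@c['tool_from_camera']);R,t=M[:3,:3],M[:3,3]
    else: R,t=np.array(c['R']),np.array(c['t'])
    return f,c['cx'],c['cy'],R,t
def ray(C,p):
    f,cx,cy,R,t=C; d=R.T@np.array([(p[0]-cx)/f,(p[1]-cy)/f,1]); return -R.T@t,d/np.linalg.norm(d)
def onz(C,p,z):
    o,d=ray(C,p); return o+d*(z-o[2])/d[2]
def tri(C1,p1,C2,p2):
    o,d=ray(C1,p1);q,e=ray(C2,p2); s=np.linalg.lstsq(np.c_[d,-e],q-o,rcond=None)[0]
    a,b=o+d*s[0],q+e*s[1]; return (a+b)/2,np.linalg.norm(a-b)
def proj(C,X):
    f,cx,cy,R,t=C; x=R@np.array(X)+t; return np.array([cx+f*x[0]/x[2],cy+f*x[1]/x[2]])
def brass(im,box):  # rgb
    h=cv2.cvtColor(im,cv2.COLOR_RGB2HSV); m=cv2.inRange(h,(8,80,60),(28,255,255)); k=np.zeros_like(m);x0,y0,x1,y1=box;k[y0:y1,x0:x1]=m[y0:y1,x0:x1]
    n,l,s,c=cv2.connectedComponentsWithStats(k); i=1+np.argmax(s[1:,4]); return s[i],c[i],(l==i)
E
python3 - <<'E'
from h import *
S,D=cam('scene'),cam('side')
a=cv2.imread('pics/scene0.png')[:,:,::-1].copy();b=cv2.imread('pics/side0.png')[:,:,::-1].copy()
sa,ca,_=brass(a,(270,150,320,200));sb,cb,_=brass(b,(225,170,270,210));print(sa,ca,sb,cb)
print('nut',tri(S,ca,D,cb))
for nm,C,im,box in(('scene',S,a,(170,235,312,340)),('side',D,b,(145,175,216,260))):
    x0,y0,x1,y1=box;h=cv2.cvtColor(im,cv2.COLOR_RGB2HSV);m=cv2.inRange(h,(0,0,120),(180,60,255));k=np.zeros_like(m);k[y0:y1,x0:x1]=m[y0:y1,x0:x1]
    cs=max(cv2.findContours(k,0,2)[0],key=cv2.contourArea);p=cv2.approxPolyDP(cv2.convexHull(cs),4,True)[:,0]
    for q in p: print(nm,q,onz(C,q,.018).round(4))
p1,p2=(318,262),(182,273);print('scour',tri(S,p1,D,p2));print('jar lid',tri(S,(258,155),D,(335,219)))
E
```

```text
[284 163  19  19 208] [293.25961538 172.72596154] [235 181  25  23 384] [246.890625   192.22395833]
nut (array([0.51307288, 0.11237487, 0.18122049]), np.float64(0.0027907268189188345))
scene [280 249] [0.4376 0.1742 0.018 ]
scene [304 294] [0.3102 0.1821 0.018 ]
scene [199 336] [0.3177 0.4199 0.018 ]
scene [189 281] [0.4453 0.3995 0.018 ]
side [145 175] [0.272 0.479 0.018]
side [212 188] [0.4498 0.3876 0.018 ]
side [210 245] [0.4367 0.1668 0.018 ]
side [145 259] [0.3027 0.1424 0.018 ]
scour (array([0.37610272, 0.10454415, 0.00436913]), np.float64(0.0024086677258921396))
jar lid (array([0.68744313, 0.11544384, 0.09957524]), np.float64(0.0009021876663801047))
```

```bash
python3 - <<'E'
from h import *
S,D=cam('scene'),cam('side')
# microwave: scene vs side corresponding top corners (front-right), and back right
print('top FR',tri(S,(253,181),D,(234,153)));print('top BR',tri(S,(212,111),D,(355,153)))
for p in((258,229),(222,246)):print('bottom',onz(S,p,0))
st=status.read_state();M=Ro.from_rotvec(st['tcp_rot']).as_matrix();print('tool axes cols',M.round(3))
E
```

```text
top FR (array([0.50047568, 0.2176912 , 0.20708662]), np.float64(0.00041324637202460094))
top BR (array([0.75479447, 0.20703931, 0.20653571]), np.float64(0.031717927817474095))
bottom [0.5277572  0.18969094 0.        ]
bottom [0.51638884 0.29369937 0.        ]
tool axes cols [[ 0.957  0.291 -0.   ]
 [ 0.291 -0.957  0.002]
 [ 0.    -0.002 -1.   ]]
```

```bash
python3 - <<'E'
import cv2,numpy as np
a=cv2.imread('pics/scene0.png')[130:330,170:350];b=cv2.imread('pics/side0.png')[60:300,130:370]
a=cv2.resize(a,None,fx=2.2,fy=2.2,interpolation=2);b=cv2.resize(b,None,fx=1.6,fy=1.6*440/384,interpolation=2)
print(a.shape,b.shape);cv2.imwrite('pics/c1.png',np.hstack([a,cv2.resize(b,(384,440))]))
E
```

```text
(440, 396, 3) (440, 384, 3)
```

View pics/c1.png

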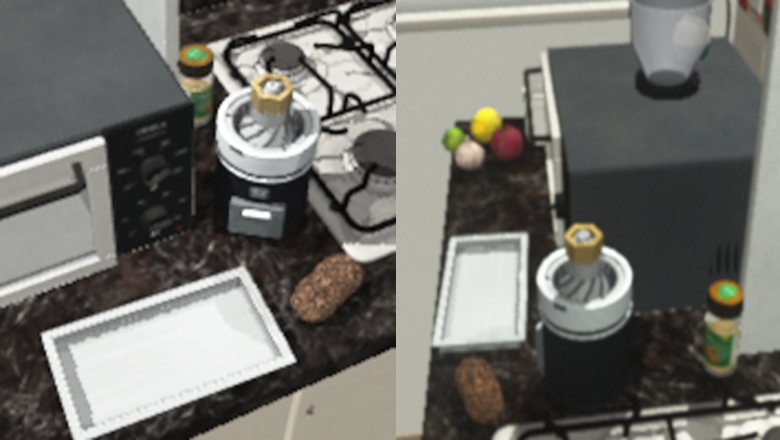

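The microwave (x>0.50, y>0.205, top 0.207) stays below the gripper body. The nut is at about (0.513, 0.112), which fits its expected height. I'll lift first, then travel while turning.

>>> apply_moves --pt "0 0 -0.04 0 0 -0.12 0" --pt "0 0 -0.08 0 0 -0.24 0" --pt "0.0 -0.0 -0.12 0 0 -0.36 0" --pt "0.524 -0.632 -0.12 0 0 -2.7 0" --pt "0.524 -0.632 -0.12 0 0 -2.7 0" --pt "0.524 -0.632 -0.12 0 0 -2.7 0" --pt "0.524 -0.632 -0.12 0 0 -2.7 0" --pt "0.524 -0.632 -0.12 0 0 -2.7 0"

```text
time: 0.82
tool_pos: [0.2769, -0.4519, 0.3259]
tcp_rot: [-2.515, -1.882, -0.0]
wrist_force: [1.1, -0.2, 0.3]
width: 1.004
```

```bash
cat >> h.py <<'E'
def go(x,y,z,yaw):  # tool-frame row to reach TCP x,y,z, tool x axis at yaw, tool down
    s=status.read_state();M=Ro.from_rotvec(s['tcp_rot']);R=np.array([[np.cos(yaw),np.sin(yaw),0],[np.sin(yaw),-np.cos(yaw),0],[0,0,-1]])
    print('t',round(s['time'],2),'pos',s['tool_pos'].round(4),'q6',round(s['q'][5],3),'F',s['wrist_force'].round(1),'w',round(s['width'],3),'yaw',round(np.arctan2(*M.as_matrix()[[1,0],0]),3))
    print('row',M.inv().apply(np.array([x,y,z])-s['tool_pos']).round(4),(M.inv()*Ro.from_matrix(R)).as_rotvec().round(3))
E
python3 -c "
from h import *
go(.513,.112,.32,3.0)"
```

```text
t 0.82 pos [ 0.2769 -0.4519  0.3259] q6 -0.783 F [ 1.1 -0.2  0.3] w 1.004 yaw 1.285
row [0.6075 0.0676 0.0062] [ 0.000e+00 -1.000e-03 -1.715e+00]
```

>>> apply_moves --pt "0.6075 0.0676 0.006 0 0 -1.715 0" --pt "0.6075 0.0676 0.006 0 0 -1.715 0" --pt "0.6075 0.0676 0.006 0 0 -1.715 0" --pt "0.6075 0.0676 0.006 0 0 -1.715 0" --pt "0.6075 0.0676 0.006 0 0 -1.715 0" --pt "0.6075 0.0676 0.006 0 0 -1.715 0" --pt "0.6075 0.0676 0.006 0 0 -1.715 0" --pt "0.6075 0.0676 0.006 0 0 -1.715 0"

```text
time: 1.48
tool_pos: [0.4072, -0.145, 0.323]
tcp_rot: [1.304, 2.858, 0.0]
wrist_force: [1.2, -1.3, 0.3]
width: 1.0
```

```bash
python3 -c "
from h import *
go(.513,.112,.28,3.0)"
```

```text
t 1.48 pos [ 0.4072 -0.145   0.323 ] q6 -1.115 F [ 1.2 -1.3  0.3] w 1.0 yaw 2.286
row [0.1247 0.2484 0.043 ] [ 0.     0.    -0.714]
```

>>> apply_moves --pt "0.125 0.248 0.043 0 0 -0.714 0" --pt "0.125 0.248 0.043 0 0 -0.714 0" --pt "0.125 0.248 0.043 0 0 -0.714 0" --pt "0.125 0.248 0.043 0 0 -0.714 0" --pt "0.125 0.248 0.043 0 0 -0.714 0" --pt "0.125 0.248 0.043 0 0 -0.714 0" --pt "0.125 0.248 0.043 0 0 -0.714 0" --pt "0.125 0.248 0.043 0 0 -0.714 0"

```text
time: 2.15
tool_pos: [0.5144, 0.1142, 0.2779]
tcp_rot: [-0.224, -3.131, -0.003]
wrist_force: [1.0, 0.1, -0.4]
width: 1.005
```

>>> apply_moves --pt "0 0 0 0 0 0 0" --pt "0 0 0 0 0 0 0" --pt "0 0 0 0 0 0 0"

```text
time: 2.4
tool_pos: [0.5137, 0.1083, 0.2802]
tcp_rot: [0.234, 3.133, -0.001]
wrist_force: [0.5, 0.6, -0.1]
width: 1.0
```

```bash
python3 - <<'E'
from h import *
go(.513,.112,.27,3.0)
st=status.read_state();im=vision.read_camera('wrist');C=cam('wrist',st)
np.save('pics/w1.npy',im)
s,c,m=brass(im,(150,80,400,330));print(s,c)
print('centroid on top plane',onz(C,c,.192))
o=proj(C,(.513,.112,.19)).astype(int);print(o)
x,y=np.clip(o-70,0,None);cv2.imwrite('pics/w1.png',np.hstack([cv2.resize(im[:,:,::-1],(400,300)),cv2.resize(im[y:y+140,x:x+140,::-1],(300,300),interpolation=2)]))
E
```

```text
t 2.4 pos [0.5137 0.1083 0.2802] q6 -1.261 F [ 0.5  0.6 -0.1] w 1.0 yaw 2.993
row [0.0012 0.0036 0.0102] [-0.     0.    -0.007]
[242 167  39  44 707] [260.90806223 188.71287129]
centroid on top plane [0.50839766 0.11161448 0.192     ]
[261 192]
```

View pics/w1.png

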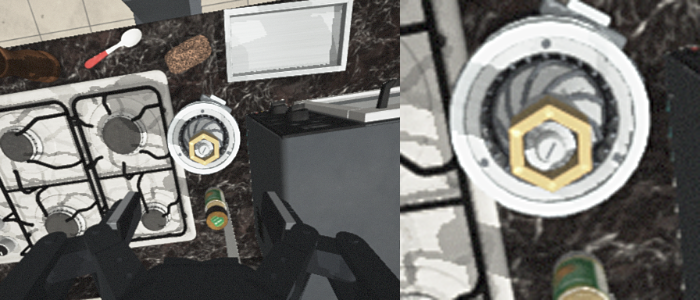

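The wrist view shows the ring centred near (260,177) and the nut at (261,189). The nut's left and right flats look vertical in the image, so they face tool y. I'll refine this.

```bash
python3 - <<'E'
from h import *
st=status.read_state();C=cam('wrist',st);im=np.load('pics/w1.npy')
s,c,m=brass(im,(150,80,400,330))
cs=max(cv2.findContours(m.astype(np.uint8),0,1)[0],key=cv2.contourArea);h=cv2.convexHull(cs)[:,0].astype(float)
P=np.array([onz(C,p,.192)[:2] for p in h])
# caliper width over direction
a=np.arange(0,180,1);w=[np.ptp(P@[np.cos(np.radians(t)),np.sin(np.radians(t))]) for t in a]
for i in range(0,180,4):print(i,round(w[i]*1000,1),end='; ')
p=cv2.approxPolyDP(cv2.convexHull(cs),3,True)[:,0];print(p.tolist())
g=cv2.cvtColor(im,cv2.COLOR_RGB2GRAY)
r=cv2.HoughCircles(cv2.GaussianBlur(g,(3,3),0)[110:250,190:335],cv2.HOUGH_GRADIENT,1,20,param1=120,param2=20,minRadius=38,maxRadius=55)
for q in r[0][:4]: print(q, onz(C,(q[0]+190,q[1]+110),.144), q[2])
E
```

```text
0 44.7; 4 44.3; 8 43.6; 12 42.9; 16 42.3; 20 41.5; 24 40.9; 28 41.4; 32 42.1; 36 42.6; 40 43.1; 44 43.5; 48 43.7; 52 43.7; 56 43.4; 60 43.0; 64 42.4; 68 41.6; 72 40.8; 76 39.9; 80 38.7; 84 38.4; 88 38.5; 92 38.8; 96 40.0; 100 40.9; 104 41.6; 108 42.1; 112 42.6; 116 42.8; 120 42.9; 124 42.7; 128 42.5; 132 42.3; 136 41.8; 140 41.3; 144 40.7; 148 41.1; 152 41.9; 156 42.9; 160 43.7; 164 44.3; 168 44.7; 172 44.9; 176 44.9; [[259, 167], [277, 177], [280, 194], [278, 202], [261, 210], [244, 203], [243, 178]]
[70.5 65.5 46.7] [0.50668124 0.11190433 0.144     ] 46.7
```

Flat normals lie at 85°, so I want yaw ≈3.05. The estimates of x disagree by a few mm (0.507 to 0.513). A view from a half turn round the tool axis will cancel the camera bias.

>>> apply_moves --pt "0 0 0 0 0 0.99 0" --pt "0 0 0 0 0 0.99 0" --pt "0 0 0 0 0 0.99 0" --pt "0 0 0 0 0 0.99 0" --pt "0 0 0 0 0 0.99 0" --pt "0 0 0 0 0 0.99 0" --pt "0 0 0 0 0 0.99 0" --pt "0 0 0 0 0 0.99 0"

```text
time: 3.12
tool_pos: [0.5139, 0.1079, 0.2807]
tcp_rot: [1.703, 2.639, 0.001]
wrist_force: [0.4, 0.4, -0.5]
width: 1.0
```

>>> apply_moves --pt "0 0 0 0 0 0.99 0" --pt "0 0 0 0 0 0.99 0" --pt "0 0 0 0 0 0.99 0" --pt "0 0 0 0 0 0.99 0" --pt "0 0 0 0 0 0.99 0" --pt "0 0 0 0 0 0.99 0" --pt "0 0 0 0 0 0.99 0" --pt "0 0 0 0 0 0.99 0"

```text
time: 3.78
tool_pos: [0.5139, 0.1079, 0.2807]
tcp_rot: [2.753, 1.513, 0.001]
wrist_force: [-0.3, -0.3, -0.5]
width: 1.001
```

>>> apply_moves --pt "0 0 0 0 0 0.99 0" --pt "0 0 0 0 0 0.99 0" --pt "0 0 0 0 0 0.99 0" --pt "0 0 0 0 0 0.99 0" --pt "0 0 0 0 0 0.99 0" --pt "0 0 0 0 0 0.99 0" --pt "0 0 0 0 0 0.99 0" --pt "0 0 0 0 0 0.99 0"

```text
time: 4.45
tool_pos: [0.5139, 0.1079, 0.2806]
tcp_rot: [3.141, 0.024, 0.002]
wrist_force: [-0.8, -0.2, -0.9]
width: 0.997
```

>>> apply_moves --pt "0 0 0 0 0 0.17 0" --pt "0 0 0 0 0 0.17 0" --pt "0 0 0 0 0 0.17 0" --pt "0 0 0 0 0 0.17 0"

```text
time: 4.78
tool_pos: [0.5139, 0.1082, 0.2805]
tcp_rot: [-3.133, 0.23, -0.001]
wrist_force: [0.3, 1.2, -0.5]
width: 1.003
```

```bash
cat > nut.py <<'E'
from h import *
def look(fn):
    st=status.read_state();im=vision.read_camera('wrist');C=cam('wrist',st);np.save(fn,im);return ana(im,C)
def ana(im,C):
    o=proj(C,(.509,.112,.19)).astype(int)
    s,c,m=brass(im,(o[0]-45,o[1]-45,o[0]+45,o[1]+45));cs=max(cv2.findContours(m.astype(np.uint8),0,1)[0],key=cv2.contourArea);h=cv2.convexHull(cs)[:,0].astype(float)
    P=np.array([onz(C,p,.192)[:2] for p in h]);w=lambda t:np.ptp(P@[np.cos(np.radians(t)),np.sin(np.radians(t))])
    a=min(range(60,120),key=lambda t:w(t)+w(t+60)+w(t-60));print('flat angle',a,'widths',[round(w(a+k)*1e3,1) for k in(-60,0,60)],'centroid',onz(C,c,.192)[:2].round(4),'boxmid',((P.max(0)+P.min(0))/2).round(4))
    g=cv2.GaussianBlur(cv2.cvtColor(im,cv2.COLOR_RGB2GRAY),(3,3),0);q=proj(C,(.509,.112,.144)).astype(int);x,y=q-72
    r=cv2.HoughCircles(g[y:y+144,x:x+144],cv2.HOUGH_GRADIENT,1,20,param1=120,param2=20,minRadius=38,maxRadius=55)
    if r is not None:print('ring',r[0][0],onz(C,r[0][0][:2]+[x,y],.144).round(4))
E
python3 - <<'E'
from nut import *
go(.509,.112,.28,-.1)
look('pics/w2.npy')
E
```

```text
t 4.78 pos [0.5139 0.1082 0.2805] q6 1.878 F [ 0.3  1.2 -0.5] w 1.003 yaw -0.146
row [-0.0054 -0.003   0.0005] [-0.    -0.001 -0.046]
flat angle 83 widths [np.float64(40.6), np.float64(37.7), np.float64(40.9)] centroid [0.5145 0.1102] boxmid [0.513 0.111]
ring [72.5 67.5 45.6] [0.5151 0.1111 0.144 ]
```

Averaging the two views puts the axis at about (0.511, 0.111), and the flats call for yaw ≈3.037. Turning back and descending.

>>> apply_moves --pt "-0.003 -0.003 0 0 0 -0.99 0" --pt "-0.003 -0.003 0 0 0 -0.99 0" --pt "-0.003 -0.003 0 0 0 -0.99 0" --pt "-0.003 -0.003 0 0 0 -0.99 0" --pt "-0.003 -0.003 0 0 0 -0.99 0" --pt "-0.003 -0.003 0 0 0 -0.99 0" --pt "-0.003 -0.003 0 0 0 -0.99 0" --pt "-0.003 -0.003 0 0 0 -0.99 0"

```text
time: 5.5
tool_pos: [0.5114, 0.1124, 0.2801]
tcp_rot: [2.862, 1.296, 0.0]
wrist_force: [0.3, -0.3, -0.1]
width: 0.996
```

>>> apply_moves --pt "0 0 0 0 0 -0.99 0" --pt "0 0 0 0 0 -0.99 0" --pt "0 0 0 0 0 -0.99 0" --pt "0 0 0 0 0 -0.99 0" --pt "0 0 0 0 0 -0.99 0" --pt "0 0 0 0 0 -0.99 0" --pt "0 0 0 0 0 -0.99 0" --pt "0 0 0 0 0 -0.99 0"

```text
time: 6.17
tool_pos: [0.5114, 0.1124, 0.2802]
tcp_rot: [1.902, 2.5, 0.0]
wrist_force: [0.1, 1.2, 0.7]
width: 0.995
```

>>> apply_moves --pt "0 0 0 0 0 -0.99 0.2" --pt "0 0 0 0 0 -0.99 0.3" --pt "0 0 0 0 0 -0.99 0.3" --pt "0 0 0 0 0 -0.99 0.3" --pt "0 0 0 0 0 -0.99 0.3" --pt "0 0 0 0 0 -0.99 0.3" --pt "0 0 0 0 0 -0.99 0.3" --pt "0 0 0 0 0 -0.99 0.3"

```text
time: 6.83
tool_pos: [0.5114, 0.1124, 0.2802]
tcp_rot: [0.486, 3.103, 0.0]
wrist_force: [-0.8, -0.0, -0.0]
width: 0.698
```

```bash
python3 -c "
from h import *
go(.511,.1113,.21,3.037)"
```

```text
t 6.83 pos [0.5114 0.1124 0.2802] q6 -1.091 F [-0.8 -0.  -0. ] w 0.698 yaw 2.831
row [ 0.0001 -0.0011  0.0702] [ 0.     0.    -0.206]
```

>>> apply_moves --pt "0 -0.001 0.035 0 0 -0.12 0.3" --pt "0 -0.001 0.07 0 0 -0.206 0.3" --pt "0 -0.001 0.08 0 0 -0.206 0.3" --pt "0 -0.001 0.09 0 0 -0.206 0.35" --pt "0 -0.001 0.1 0 0 -0.206 0.4" --pt "0 -0.001 0.11 0 0 -0.206 0.45" --pt "0 -0.001 0.112 0 0 -0.206 0.45" --pt "0 -0.001 0.112 0 0 -0.206 0.45"

```text
time: 7.5
tool_pos: [0.5112, 0.1118, 0.168]
tcp_rot: [-0.176, -3.136, 0.0]
wrist_force: [-0.5, 0.2, 0.7]
width: 0.546
```

```bash
python3 - <<'E'
from h import *
go(.511,.1113,.168,3.037)
st=status.read_state();im=vision.read_camera('wrist');sc=vision.read_camera('scene');sd=vision.read_camera('side')
o=proj(cam('wrist',st),(.511,.111,.18)).astype(int);x,y=o-90
cv2.imwrite('pics/g1.png',np.hstack([cv2.resize(im[y:y+180,x:x+180,::-1],(380,380)),cv2.resize(sd[140:260,190:310,::-1],(380,380),interpolation=2)]))
E
```

```text
t 7.5 pos [0.5112 0.1118 0.168 ] q6 -1.291 F [-0.5  0.2  0.7] w 0.546 yaw 3.029
row [ 0.0001 -0.0005 -0.    ] [-0.    -0.    -0.008]
```

View pics/g1.png

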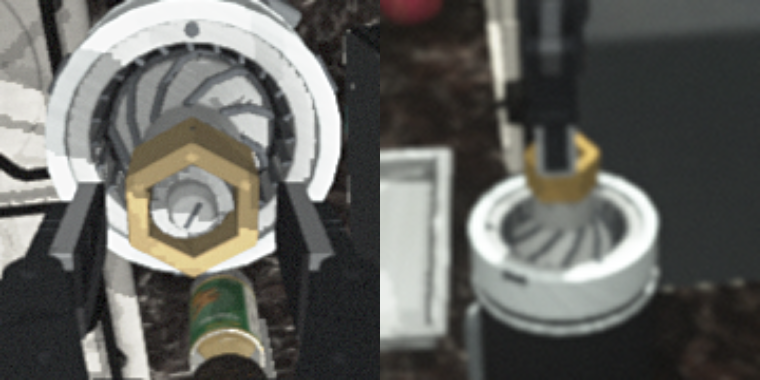

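The fingers straddle the nut, centred and aligned with the flats, with the tips still well above the nut's underside. I'll go 3 mm lower and close softly.

>>> apply_moves --pt "0 0 0.003 0 0 0 0.45" --pt "0 0 0.003 0 0 0 0.5" --pt "0 0 0.003 0 0 0 0.54" --pt "0 0 0.003 0 0 0 0.56" --pt "0 0 0.003 0 0 0 0.6" --pt "0 0 0.003 0 0 0 0.6" --squeeze 20

```text
time: 8.15
tool_pos: [0.5112, 0.112, 0.1655]
tcp_rot: [0.175, 3.136, 0.001]
wrist_force: [-1.3, -0.0, 2.5]
width: 0.423
```

```bash
python3 -c "
from h import *
go(.511,.1113,.165,3.037);print(status.read_state()['torque'])"
```

```text
t 8.15 pos [0.5112 0.112  0.1655] q6 -1.291 F [-1.3 -0.   2.5] w 0.423 yaw 3.03
row [ 0.0002 -0.0007  0.0005] [ 0.     0.    -0.007]
[ 0.19942066  0.17849169 -0.00311292]
```

>>> apply_moves --pt "0 0 0 0 0 0 0.8" --pt "0 0 0 0 0 0.06 0.8" --pt "0 0 0 0 0 0.14 0.8" --pt "0 0 0 0 0 0.22 0.8" --pt "0 0 0 0 0 0.22 0.8" --squeeze 30

```text
time: 8.57
tool_pos: [0.5117, 0.1118, 0.1659]
tcp_rot: [0.523, 3.096, 0.001]
wrist_force: [0.4, 0.3, 4.5]
width: 0.411
```

```bash
python3 -c "
from h import *
go(.511,.1113,.165,3.037);print(status.read_state()['torque'])"
```

```text
t 8.57 pos [0.5117 0.1118 0.1659] q6 -1.068 F [0.4 0.3 4.5] w 0.411 yaw 2.807
row [ 0.0005 -0.0008  0.0009] [ 0.     0.001 -0.23 ]
[ 0.06602853  0.1631313  -0.11236566]
```

The arm is compliant vertically (about 5 N/mm) and lateral forces are near zero. I'll continue in steps and relieve Fz.

>>> apply_moves --pt "0 0 -0.0004 0 0 0.08 0.8" --pt "0 0 -0.0008 0 0 0.16 0.8" --pt "0 0 -0.001 0 0 0.24 0.8" --pt "0 0 -0.001 0 0 0.3 0.8" --pt "0 0 -0.001 0 0 0.3 0.8"

```text
time: 8.98
tool_pos: [0.5114, 0.1123, 0.1662]
tcp_rot: [0.977, 2.985, 0.002]
wrist_force: [-0.4, 2.0, 2.4]
width: 0.412
```

```bash
python3 -c "
from h import *
go(.511,.1113,.165,3.037);print(status.read_state()['torque'])"
```

```text
t 8.98 pos [0.5114 0.1123 0.1662] q6 -0.771 F [-0.4  2.   2.4] w 0.412 yaw 2.509
row [-0.0002 -0.001   0.0012] [ 0.001  0.    -0.528]
[ 0.337914    0.03695941 -0.01368046]
```

>>> apply_moves --pt "0 0 0 0 0 0.08 0.8" --pt "0 0 0 0 0 0.16 0.8" --pt "0 0 0 0 0 0.24 0.8" --pt "0 0 0 0 0 0.3 0.8" --pt "0 0 0 0 0 0.3 0.8"

```text
time: 9.4
tool_pos: [0.5116, 0.1128, 0.1662]
tcp_rot: [1.41, 2.807, 0.003]
wrist_force: [1.3, 4.7, 1.0]
width: 0.41
```

```bash
python3 -c "
from h import *
go(.511,.1113,.165,3.037);print(status.read_state()['torque'])"
```

```text
t 9.4 pos [0.5116 0.1128 0.1662] q6 -0.472 F [1.3 4.7 1. ] w 0.41 yaw 2.211
row [-0.0008 -0.0014  0.0012] [ 0.002  0.    -0.826]
[ 0.77132971 -0.16042687 -0.0757605 ]
```

>>> apply_moves --pt "0.0006 0.0005 0 0 0 0.06 0.8" --pt "0.0006 0.0005 0 0 0 0.14 0.8" --pt "0.0006 0.0005 0 0 0 0.22 0.8" --pt "0.0006 0.0005 0 0 0 0.3 0.8" --pt "0.0006 0.0005 0 0 0 0.3 0.8"

```text
time: 9.82
tool_pos: [0.512, 0.1133, 0.1664]
tcp_rot: [1.813, 2.565, 0.003]
wrist_force: [1.5, 4.2, 2.2]
width: 0.407
```

```bash
python3 -c "
from h import *
go(.511,.1113,.165,3.037);print(status.read_state()['torque'])"
```

```text
t 9.82 pos [0.512  0.1133 0.1664] q6 -0.171 F [1.5 4.2 2.2] w 0.407 yaw 1.911
row [-0.0015 -0.0016  0.0014] [ 2.000e-03  1.000e-03 -1.126e+00]
[ 0.74155602 -0.32134522 -0.02609782]
```

>>> apply_moves --pt "0.0005 0.0005 -0.0001 0 0 0.06 0.8" --pt "0.0005 0.0005 -0.0002 0 0 0.14 0.8" --pt "0.0005 0.0005 -0.0003 0 0 0.22 0.8" --pt "0.0005 0.0005 -0.0003 0 0 0.3 0.8" --pt "0.0005 0.0005 -0.0003 0 0 0.3 0.8"

```text
time: 10.23
tool_pos: [0.5125, 0.1136, 0.167]
tcp_rot: [2.174, 2.266, 0.003]
wrist_force: [2.9, 4.1, 2.5]
width: 0.411
```

```bash
python3 -c "
from h import *
go(.511,.1113,.165,3.037);print(status.read_state()['torque'])"
```

```text
t 10.23 pos [0.5125 0.1136 0.167 ] q6 0.129 F [2.9 4.1 2.5] w 0.411 yaw 1.612
row [-0.0023 -0.0016  0.002 ] [ 2.000e-03  1.000e-03 -1.425e+00]
[ 0.66473034 -0.3965687  -0.02222389]
```

>>> apply_moves --pt "0.0008 0.0006 -0.0003 0 0 0.06 0.8" --pt "0.0008 0.0006 -0.0006 0 0 0.14 0.8" --pt "0.0008 0.0006 -0.0009 0 0 0.22 0.8" --pt "0.0008 0.0006 -0.0012 0 0 0.3 0.8" --pt "0.0008 0.0006 -0.0012 0 0 0.3 0.8"

```text
time: 10.65
tool_pos: [0.513, 0.1137, 0.1677]
tcp_rot: [2.487, 1.916, 0.002]
wrist_force: [3.7, 1.5, 1.3]
width: 0.412
```

```bash
python3 -c "
from h import *
go(.511,.1113,.165,3.037);print(status.read_state()['torque'])"
```

```text
t 10.65 pos [0.513  0.1137 0.1677] q6 0.43 F [3.7 1.5 1.3] w 0.412 yaw 1.313
row [-0.0029 -0.0013  0.0027] [ 0.002  0.002 -1.724]
[ 0.32535381 -0.72065519  0.00625637]
```

>>> apply_moves --pt "0.0004 0.0007 -0.0003 0 0 0.06 0.8" --pt "0.0004 0.0007 -0.0006 0 0 0.14 0.8" --pt "0.0004 0.0007 -0.0009 0 0 0.22 0.8" --pt "0.0004 0.0007 -0.0012 0 0 0.3 0.8" --pt "0.0004 0.0007 -0.0012 0 0 0.3 0.8"

```text
time: 11.07
tool_pos: [0.5134, 0.1136, 0.1685]
tcp_rot: [2.745, 1.524, 0.001]
wrist_force: [4.0, -0.5, -0.9]
width: 0.406
```

```bash
python3 -c "
from h import *
go(.511,.1113,.165,3.037);print(status.read_state()['torque'])"
```

```text
t 11.07 pos [0.5134 0.1136 0.1685] q6 0.729 F [ 4.  -0.5 -0.9] w 0.406 yaw 1.014
row [-0.0033 -0.0008  0.0035] [ 1.000e-03  2.000e-03 -2.023e+00]
[ 0.14433286 -0.8065064   0.0091828 ]
```

>>> apply_moves --pt "0.0004 0.0007 -0.0002 0 0 0.06 0.8" --pt "0.0004 0.0007 -0.0004 0 0 0.14 0.8" --pt "0.0004 0.0007 -0.0006 0 0 0.22 0.8" --pt "0.0004 0.0007 -0.0009 0 0 0.3 0.8" --pt "0.0004 0.0007 -0.0009 0 0 0.3 0.8"

```text
time: 11.48
tool_pos: [0.5138, 0.1135, 0.1693]
tcp_rot: [2.942, 1.097, -0.0]
wrist_force: [4.0, -0.3, -0.9]
width: 0.406
```

```bash
python3 -c "
from h import *
go(.511,.1113,.165,3.037);print(status.read_state()['torque'])"
```

```text
t 11.48 pos [0.5138 0.1135 0.1693] q6 1.028 F [ 4.  -0.3 -0.9] w 0.406 yaw 0.714
row [-0.0035 -0.0002  0.0043] [-0.000e+00  2.000e-03 -2.323e+00]
[-0.04055762 -0.68682909  0.0241915 ]
```

>>> apply_moves --pt "0.0006 0.0005 -0.0002 0 0 0.06 0.8" --pt "0.0006 0.0005 -0.0004 0 0 0.14 0.8" --pt "0.0006 0.0005 -0.0006 0 0 0.22 0.8" --pt "0.0006 0.0005 -0.0009 0 0 0.3 0.8" --pt "0.0006 0.0005 -0.0009 0 0 0.3 0.8"

```text
time: 11.9
tool_pos: [0.5143, 0.1135, 0.1702]
tcp_rot: [3.073, 0.646, -0.001]
wrist_force: [1.9, -0.6, -0.7]
width: 0.407
```

```bash
python3 -c "
from h import *
go(.511,.1113,.165,3.037);print(status.read_state()['torque'])"
```

```text
t 11.9 pos [0.5143 0.1135 0.1702] q6 1.328 F [ 1.9 -0.6 -0.7] w 0.407 yaw 0.414
row [-0.0039  0.0006  0.0052] [-1.000e-03  2.000e-03 -2.623e+00]
[-0.18008266 -0.57677373  0.01711271]
```

>>> apply_moves --pt "0.0003 0.0001 -0.0002 0 0 0.06 0.8" --pt "0.0003 0.0001 -0.0004 0 0 0.14 0.8" --pt "0.0003 0.0001 -0.0006 0 0 0.22 0.8" --pt "0.0003 0.0001 -0.001 0 0 0.3 0.8" --pt "0.0003 0.0001 -0.001 0 0 0.3 0.8"

```text
time: 12.32
tool_pos: [0.5146, 0.1131, 0.1712]
tcp_rot: [3.135, 0.179, -0.001]
wrist_force: [3.9, -3.0, -0.5]
width: 0.403
```

```bash
python3 -c "
from h import *
go(.511,.1113,.165,3.037);print(status.read_state()['torque'])"
```

```text
t 12.32 pos [0.5146 0.1131 0.1712] q6 1.628 F [ 3.9 -3.  -0.5] w 0.403 yaw 0.114
row [-0.0038  0.0014  0.0062] [-1.000e-03  3.000e-03 -2.923e+00]
[-0.61274782 -0.53017702  0.05035435]
```

Now a light pull: 2 mm up without turning.

>>> apply_moves --pt "0.0004 0.0004 -0.0007 0 0 0 0.8" --pt "0.0004 0.0004 -0.0014 0 0 0 0.8" --pt "0.0004 0.0004 -0.002 0 0 0 0.8" --pt "0.0004 0.0004 -0.002 0 0 0 0.8"

```text
time: 12.65
tool_pos: [0.5145, 0.1133, 0.173]
tcp_rot: [3.136, 0.176, -0.003]
wrist_force: [2.1, -4.7, -3.1]
width: 0.401
```

```bash
python3 -c "
from h import *
go(.511,.1113,.165,3.037);print(status.read_state()['torque'])"
```

```text
t 12.65 pos [0.5145 0.1133 0.173 ] q6 1.629 F [ 2.1 -4.7 -3.1] w 0.401 yaw 0.112
row [-0.0037  0.0016  0.008 ] [-2.000e-03  2.000e-03 -2.925e+00]
[-0.72716156 -0.39892621  0.02709555]
```

>>> apply_moves --pt "0.0001 0.0008 -0.0001 0 0 0.08 0.8" --pt "0.0001 0.0008 -0.0003 0 0 0.18 0.8" --pt "0.0001 0.0008 -0.0005 0 0 0.26 0.8" --pt "0.0001 0.0008 -0.0005 0 0 0.26 0.8" --pt "0.0001 0.0008 -0.0012 0 0 0.26 0.8" --pt "0.0001 0.0008 -0.002 0 0 0.26 0.8" --pt "0.0001 0.0008 -0.002 0 0 0.26 0.8"

```text
time: 13.23
tool_pos: [0.5149, 0.1129, 0.1753]
tcp_rot: [3.132, -0.233, -0.002]
wrist_force: [0.7, -4.5, -2.5]
width: 0.401
```

```bash
python3 -c "
from h import *
go(.511,.1113,.165,3.037);print(status.read_state()['torque'])"
```

```text
t 13.23 pos [0.5149 0.1129 0.1753] q6 1.888 F [ 0.7 -4.5 -2.5] w 0.401 yaw -0.148
row [-0.0036  0.0022  0.0103] [ 2.000e-03 -1.000e-03  3.098e+00]
[-0.69964836 -0.14685654 -0.02033961]
```

>>> apply_moves --pt "0.0 0.0008 -0.001 0 0 0 0.8" --pt "0.0 0.0008 -0.002 0 0 0 0.8" --pt "0.0 0.0008 -0.003 0 0 0 0.8" --pt "0.0 0.0008 -0.004 0 0 0 0.8" --pt "0.0 0.0008 -0.004 0 0 0 0.8"

```text
time: 13.65
tool_pos: [0.5153, 0.1127, 0.18]
tcp_rot: [-3.132, 0.235, -0.0]
wrist_force: [0.4, -0.1, -0.9]
width: 0.403
```

```bash
python3 - <<'E'
from h import *
go(.511,.1113,.165,3.037)
im=vision.read_camera('wrist');sd=vision.read_camera('side')
x,y=170,130
cv2.imwrite('pics/g2.png',np.hstack([cv2.resize(im[y:y+180,x:x+180,::-1],(380,380)),cv2.resize(sd[140:260,190:310,::-1],(380,380),interpolation=2)]))
E
```

```text
t 13.65 pos [0.5153 0.1127 0.18  ] q6 1.888 F [ 0.4 -0.1 -0.9] w 0.403 yaw -0.15
row [-0.0041  0.002   0.015 ] [-0.000e+00  1.000e-03  3.096e+00]
```

View pics/g2.png

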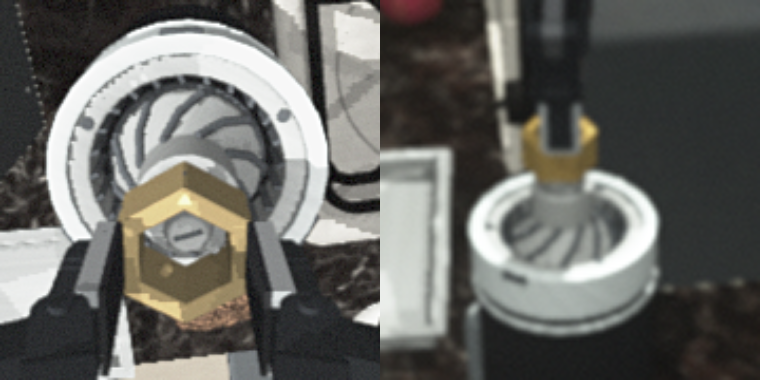

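The nut is free: the side view shows it clear of the burr, held between the pads, and Fz ≈ -0.9 N is its own weight. The nut shifted slightly in the grip, which puts the axis near (0.513, 0.112), in line with the triangulation. Lifting and carrying to the tray.

>>> apply_moves --pt "0 0 -0.01 0 0 0 0.8" --pt "0 0 -0.025 0 0 0 0.8" --pt "0 0 -0.04 0 0 0 0.8" --pt "0 0 -0.055 0 0 0 0.8" --pt "0 0 -0.065 0 0 0 0.8" --pt "0 0 -0.065 0 0 0 0.8" --pt "0 0 -0.065 0 0 0 0.8" --pt "0 0 -0.065 0 0 0 0.8"

```text
time: 14.42
tool_pos: [0.5147, 0.1124, 0.2438]
tcp_rot: [3.133, -0.236, -0.002]
wrist_force: [-0.8, 0.6, -0.4]
width: 0.394
```

```bash
python3 - <<'E'
from h import *
go(.387,.235,.15,.2)
S,D=cam('scene'),cam('side')
a=vision.read_camera('scene');b=vision.read_camera('side')
for nm,C,im in(('nut',0,0),):
    p=proj(S,(.515,.113,.26)).astype(int);q=proj(D,(.515,.113,.26)).astype(int)
    sa=brass(a,(p[0]-40,p[1]-40,p[0]+40,p[1]+40));sb=brass(b,(q[0]-40,q[1]-40,q[0]+40,q[1]+40));print(sa[:2],sb[:2],tri(S,sa[1],D,sb[1]))
E
```

```text
t 14.42 pos [0.5147 0.1124 0.2438] q6 1.888 F [-0.8  0.6 -0.4] w 0.394 yaw -0.15
row [-0.1445 -0.1022  0.0939] [-0.     0.001 -0.35 ]
(array([286, 135,  21,  21, 310], dtype=int32), array([296.84193548, 145.37096774])) (array([233, 146,  25,  21, 327], dtype=int32), array([244.74311927, 157.73700306])) (array([0.51278287, 0.10954392, 0.25613233]), np.float64(0.0019396636836427586))
```

>>> apply_moves --pt "-0.029 -0.021 0 0 0 -0.07 0.8" --pt "-0.058 -0.041 0 0 0 -0.14 0.8" --pt "-0.087 -0.062 0 0 0 -0.21 0.8" --pt "-0.116 -0.082 0.02 0 0 -0.28 0.8" --pt "-0.1445 -0.102 0.05 0 0 -0.35 0.8" --pt "-0.1445 -0.102 0.08 0 0 -0.35 0.8" --pt "-0.1445 -0.102 0.094 0 0 -0.35 0.8" --pt "-0.1445 -0.102 0.094 0 0 -0.35 0.8"

```text
time: 15.18
tool_pos: [0.3831, 0.2333, 0.1453]
tcp_rot: [3.122, 0.316, -0.014]
wrist_force: [0.5, -1.4, -1.4]
width: 0.4
```

>>> apply_moves --pt "0 0 0 0 0 0 0.8" --pt "0 0 0 0 0 0 0.8"

```text
time: 15.35
tool_pos: [0.3885, 0.235, 0.1514]
tcp_rot: [-3.126, -0.313, -0.002]
wrist_force: [-0.6, -0.9, 0.1]
width: 0.4
```

```bash
python3 - <<'E'
from h import *
go(.387,.235,.012,.2)
st=status.read_state();im=vision.read_camera('wrist');sd=vision.read_camera('side')
cv2.imwrite('pics/t1.png',np.hstack([cv2.resize(im[:,:,::-1],(480,360)),cv2.resize(sd[170:270,130:230,::-1],(320,360),interpolation=2)]))
C=cam('wrist',st)
for p in((.387,.235),(.387,.335)):print(proj(C,(*p,.003))*480/512)
E
```

```text
t 15.35 pos [0.3885 0.235  0.1514] q6 1.861 F [-0.6 -0.9  0.1] w 0.4 yaw 0.199
row [-0.0016 -0.0003  0.1394] [-0.    -0.001 -0.001]
[240.48614198 165.63247383]
[163.62568497 150.47437917]
```

View pics/t1.png

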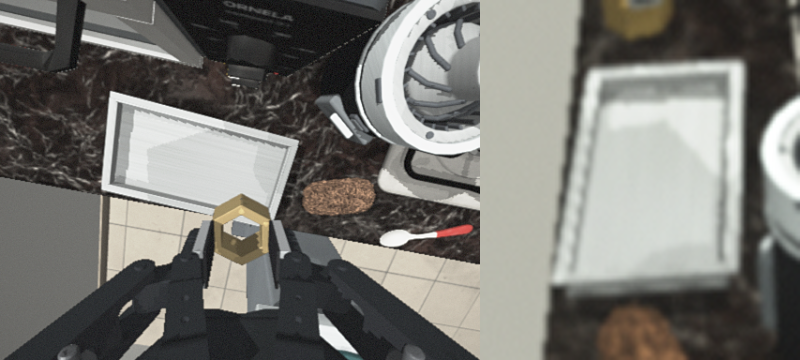

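The planned nut spot projects to (240,166) and the burr spot to (164,150). Both are well inside the tray, whose rim corners are near (108,95), (297,142), (275,215) and (104,187). Descending.

>>> apply_moves --pt "0 0 0.03 0 0 0 0.8" --pt "0 0 0.06 0 0 0 0.8" --pt "0 0 0.09 0 0 0 0.8" --pt "0 0 0.115 0 0 0 0.8" --pt "0 0 0.13 0 0 0 0.8" --pt "0 0 0.14 0 0 0 0.8" --pt "0 0 0.142 0 0 0 0.8" --pt "0 0 0.142 0 0 0 0.8"

```text
time: 16.12
tool_pos: [0.3885, 0.2349, 0.009]
tcp_rot: [-3.126, -0.312, -0.001]
wrist_force: [-0.3, 0.6, -0.6]
width: 0.4
```

>>> apply_moves --pt "0 0 0.002 0 0 0 0.8" --pt "0 0 0.004 0 0 0 0.8" --pt "0 0 0.005 0 0 0 0.8" --pt "0 0 0.005 0 0 0 0.8"

```text
time: 16.45
tool_pos: [0.3882, 0.2351, 0.0041]
tcp_rot: [-3.125, -0.313, -0.002]
wrist_force: [-0.2, -0.0, -1.9]
width: 0.401
```

>>> apply_moves --pt "0 0 0.001 0 0 0 0.8" --pt "0 0 0.002 0 0 0 0.8" --pt "0 0 0.002 0 0 0 0.8"

```text
time: 16.7
tool_pos: [0.3875, 0.2348, 0.0015]
tcp_rot: [3.126, 0.313, -0.0]
wrist_force: [0.7, 0.1, -1.3]
width: 0.401
```

>>> apply_moves --pt "0 0 0.001 0 0 0 0.8" --pt "0 0 0.0015 0 0 0 0.8" --pt "0 0 0.0015 0 0 0 0.8"

```text
time: 16.95
tool_pos: [0.3875, 0.2347, -0.0002]
tcp_rot: [3.126, 0.313, -0.0]
wrist_force: [0.4, 0.1, -0.8]
width: 0.4
```

>>> apply_moves --pt "0 0 0.001 0 0 0 0.8" --pt "0 0 0.002 0 0 0 0.8" --pt "0 0 0.002 0 0 0 0.8"

```text
time: 17.2
tool_pos: [0.3874, 0.2347, -0.0022]
tcp_rot: [3.126, 0.313, -0.001]
wrist_force: [-0.2, -0.0, -2.4]
width: 0.399
```

```bash
python3 - <<'E'
from h import *
go(.387,.235,.15,.2)
S,D=cam('scene'),cam('side');a=vision.read_camera('scene');b=vision.read_camera('side')
p=proj(S,(.388,.235,.012)).astype(int);q=proj(D,(.388,.235,.012)).astype(int)
sa=brass(a,(p[0]-20,p[1]-20,p[0]+20,p[1]+20));sb=brass(b,(q[0]-20,q[1]-20,q[0]+20,q[1]+20));print(sa[:2],sb[:2],tri(S,sa[1],D,sb[1]))
E
```

```text
t 17.2 pos [ 0.3874  0.2347 -0.0022] q6 1.861 F [-0.2 -0.  -2.4] w 0.399 yaw 0.2
row [-0.0004 -0.0004 -0.1522] [ 0.  0. -0.]
(array([261, 267,  16,  20, 158], dtype=int32), array([269.44936709, 276.93670886])) (array([178, 222,  17,  16, 121], dtype=int32), array([184.24793388, 232.04132231])) (array([0.38180923, 0.22887185, 0.01063771]), np.float64(0.003160056589702017))
```

>>> apply_moves --pt "0 0 0.0007 0 0 0 0.8" --pt "0 0 0.0015 0 0 0 0.8" --pt "0 0 0.0015 0 0 0 0.8"

```text
time: 17.55
tool_pos: [0.3875, 0.2347, -0.0036]
tcp_rot: [3.126, 0.313, -0.0]
wrist_force: [0.1, 0.1, -0.8]
width: 0.398
```

>>> apply_moves --pt "0 0 0.0007 0 0 0 0.8" --pt "0 0 0.0015 0 0 0 0.8" --pt "0 0 0.0015 0 0 0 0.8"

```text
time: 17.8
tool_pos: [0.3875, 0.2347, -0.0051]
tcp_rot: [3.126, 0.313, -0.0]
wrist_force: [-0.1, 0.3, -0.1]
width: 0.406
```

>>> apply_moves --pt "0 0 0.0007 0 0 0 0.8" --pt "0 0 0.0012 0 0 0 0.8" --pt "0 0 0.0012 0 0 0 0.8"

```text
time: 18.05
tool_pos: [0.3878, 0.2349, -0.0057]
tcp_rot: [3.126, 0.313, -0.0]
wrist_force: [-1.9, -0.9, 5.1]
width: 0.402
```

Contact felt (5 N). Releasing gently and rising.

>>> apply_moves --pt "0 0 -0.001 0 0 0 0.56" --pt "0 0 -0.001 0 0 0 0.52" --pt "0 0 -0.001 0 0 0 0.48" --pt "0 0 -0.001 0 0 0 0.42" --pt "0 0 -0.003 0 0 0 0.4" --pt "0 0 -0.008 0 0 0 0.38" --pt "0 0 -0.02 0 0 0 0.38" --pt "0 0 -0.045 0 0 0 0.38"

```text
time: 18.72
tool_pos: [0.385, 0.2334, 0.0369]
tcp_rot: [3.124, 0.313, -0.009]
wrist_force: [0.4, 0.4, 0.5]
width: 0.619
```

>>> apply_moves --pt "0 0 -0.04 0 0 0 0.38" --pt "0 0 -0.08 0 0 0 0.38" --pt "0 0 -0.12 0 0 0 0.38" --pt "0 0 -0.16 0 0 0 0.38" --pt "0 0 -0.2 0 0 0 0.38" --pt "0 0 -0.2 0 0 0 0.38"

```text
time: 19.22
tool_pos: [0.3924, 0.2373, 0.2492]
tcp_rot: [-3.12, -0.313, -0.024]
wrist_force: [0.6, 1.0, 0.1]
width: 0.621
```

```bash
python3 - <<'E'
from h import *
go(.5132,.112,.25,.2)
S,D=cam('scene'),cam('side');a=vision.read_camera('scene');b=vision.read_camera('side')
p=proj(S,(.388,.235,.012)).astype(int);q=proj(D,(.388,.235,.012)).astype(int)
sa=brass(a,(p[0]-25,p[1]-25,p[0]+25,p[1]+25));sb=brass(b,(q[0]-25,q[1]-25,q[0]+25,q[1]+25));print(sa[:2],sb[:2],tri(S,sa[1],D,sb[1]))
E
```

```text
t 19.22 pos [0.3924 0.2373 0.2492] q6 1.861 F [0.6 1.  0.1] w 0.621 yaw 0.2
row [ 0.0936  0.1468 -0.    ] [-0.005 -0.016 -0.   ]
(array([259, 269,  18,  18, 212], dtype=int32), array([267.20754717, 277.44339623])) (array([178, 222,  17,  18, 245], dtype=int32), array([186.2244898 , 230.32244898])) (array([0.38480689, 0.2342467 , 0.00978184]), np.float64(0.000111789262550433))
```

The nut rests in the tray at (0.385, 0.234). Back over the grinder for the burr.

>>> apply_moves --pt "0.023 0.036 0 0 0 0 0.35" --pt "0.047 0.073 0 0 0 0 0.35" --pt "0.07 0.11 0 0 0 0 0.35" --pt "0.089 0.14 0 -0.002 -0.008 0 0.35" --pt "0.0936 0.1468 0 -0.005 -0.016 0 0.35" --pt "0.0936 0.1468 0 -0.005 -0.016 0 0.35" --pt "0.0936 0.1468 0 -0.005 -0.016 0 0.35"

```text
time: 19.9
tool_pos: [0.5073, 0.1093, 0.2368]
tcp_rot: [3.12, 0.31, -0.031]
wrist_force: [0.2, 0.2, 0.3]
width: 0.655
```

```bash
python3 - <<'E'
from h import *
go(.5132,.112,.19,.2)
st=status.read_state();im=vision.read_camera('wrist');C=cam('wrist',st);o=proj(C,(.513,.112,.144)).astype(int);print(o)
print('shaft top',proj(C,(.5132,.112,.194)),'neck top',proj(C,(.5132,.112,.1725)))
x,y=o-90
cv2.imwrite('pics/b1.png',cv2.resize(im[y:y+180,x:x+180,::-1],(540,540),interpolation=2)); print(x,y)
E
```

```text
t 19.9 pos [0.5073 0.1093 0.2368] q6 1.541 F [0.2 0.2 0.3] w 0.655 yaw 0.198
row [ 0.0073 -0.0017  0.0467] [ 0.004  0.02  -0.002]
[254 180]
shaft top [254.52623172 196.83971911] neck top [254.64657481 189.00197856]
164 90
```

View pics/b1.png

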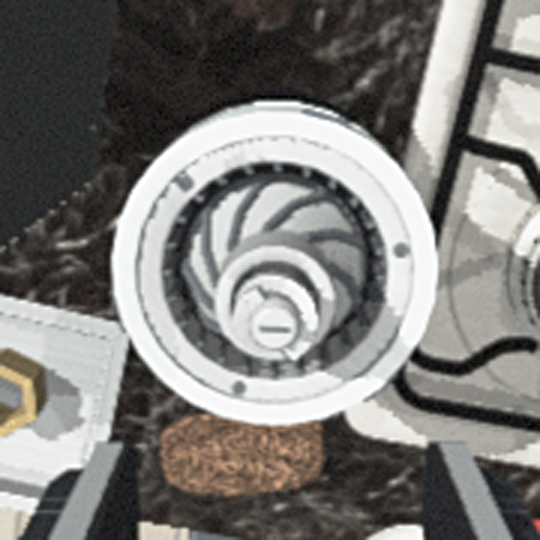

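The shaft top is at (256,196) and the neck at (256,187), within 1–2 px of the predictions. I'll let the arm settle before computing the descent.

>>> apply_moves --pt "0 0 0 0 0 0 0.35" --pt "0 0 0 0 0 0 0.35" --pt "0 0 0 0 0 0 0.35"

```text
time: 20.2
tool_pos: [0.5077, 0.1105, 0.2389]
tcp_rot: [3.119, 0.315, -0.024]
wrist_force: [-0.7, 0.2, -0.4]
width: 0.648
```

```bash
python3 - <<'E'
from h import *
go(.5134,.112,.145,.2)
E
```

```text
t 20.2 pos [0.5077 0.1105 0.2389] q6 1.541 F [-0.7  0.2 -0.4] w 0.648 yaw 0.202
row [ 0.0074 -0.0008  0.0938] [0.005 0.016 0.002]
```

>>> apply_moves --pt "0.006 -0.0005 0.025 0.005 0.016 0 0.38" --pt "0.007 -0.0008 0.05 0.005 0.016 0 0.42" --pt "0.0072 -0.0008 0.065 0.005 0.016 0 0.45" --pt "0.0074 -0.0008 0.078 0.005 0.016 0 0.45" --pt "0.0074 -0.0008 0.086 0.005 0.016 0 0.45" --pt "0.0074 -0.0008 0.09 0.005 0.016 0 0.45" --pt "0.0074 -0.0008 0.09 0.005 0.016 0 0.45" --pt "0.0074 -0.0008 0.09 0.005 0.016 0 0.45"

```text
time: 20.87
tool_pos: [0.5148, 0.1112, 0.1495]
tcp_rot: [-3.126, -0.314, -0.002]
wrist_force: [0.6, -0.6, -0.7]
width: 0.55
```

```bash
python3 - <<'E'
from h import *
go(.5134,.112,.145,.2)
im=vision.read_camera('wrist');sd=vision.read_camera('side')
cv2.imwrite('pics/b2.png',np.hstack([cv2.resize(im[110:290,165:345,::-1],(380,380)),cv2.resize(sd[140:260,190:310,::-1],(380,380),interpolation=2)]))
E
```

```text
t 20.87 pos [0.5148 0.1112 0.1495] q6 1.536 F [ 0.6 -0.6 -0.7] w 0.55 yaw 0.2
row [-0.0013 -0.0011  0.0045] [ 0.    -0.001 -0.   ]
```

View pics/b2.png

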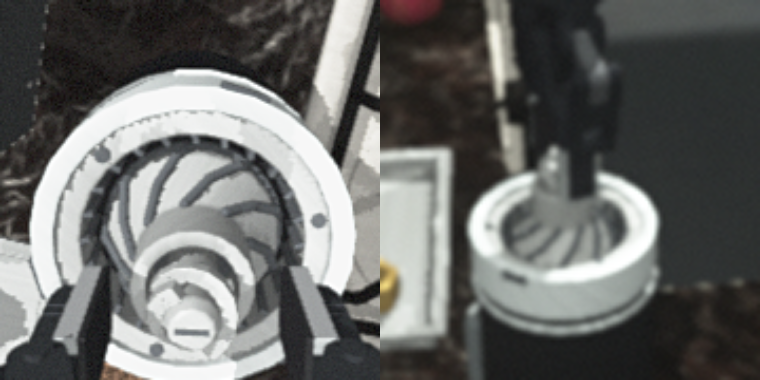

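The neck sits centred between the pads and the tips are clear of the ring. Lowering 4 mm and gripping.

>>> apply_moves --pt "-0.001 -0.001 0.002 0 0 0 0.45" --pt "-0.001 -0.001 0.004 0 0 0 0.5" --pt "-0.001 -0.001 0.004 0 0 0 0.54" --pt "-0.001 -0.001 0.004 0 0 0 0.57" --pt "-0.001 -0.001 0.004 0 0 0 0.62" --pt "-0.001 -0.001 0.004 0 0 0 0.8" --pt "-0.001 -0.001 0.004 0 0 0 0.8" --squeeze 35

```text
time: 21.55
tool_pos: [0.5142, 0.112, 0.1462]
tcp_rot: [-3.126, -0.313, -0.004]
wrist_force: [-0.6, 0.3, 5.8]
width: 0.263
```

```bash
python3 - <<'E'
from h import *
go(.5134,.112,.145,.2)
E
```

```text
t 21.55 pos [0.5142 0.112  0.1462] q6 1.538 F [-0.6  0.3  5.8] w 0.263 yaw 0.2
row [-0.0008 -0.0002  0.0012] [ 0.    -0.002 -0.   ]
```

Width 0.26 is narrower than the neck (the 38 mm nut read 0.40), so the pads may have closed on the shaft above the neck. Looking before I do anything.

```bash
python3 - <<'E'
from h import *
im=vision.read_camera('wrist');sd=vision.read_camera('side');sc=vision.read_camera('scene')
cv2.imwrite('pics/b3.png',np.hstack([cv2.resize(im[150:290,185:325,::-1],(266,400)[::-1] if 0 else (300,400)),cv2.resize(sd[150:250,205:280,::-1],(250,400),interpolation=2),cv2.resize(sc[130:230,255:330,::-1],(250,400),interpolation=2)]))
E
```

```text
(no output)
```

View pics/b3.png

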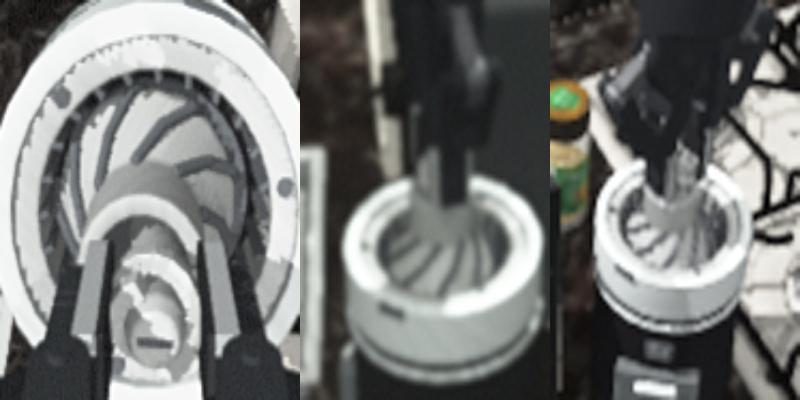

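The pads closed on the bare shaft, with the tips resting on top of the neck. So the tips really sit about 26 mm above the reported TCP at this opening. I'll open, go 14 mm lower while watching Fz, and regrip.

>>> apply_moves --pt "0 0 -0.002 0 0 0 0.6" --pt "0 0 -0.002 0 0 0 0.5" --pt "0 0 -0.002 0 0 0 0.45" --pt "0 0 -0.002 0 0 0 0.42" --pt "0 0 -0.002 0 0 0 0.42" --pt "0 0 -0.002 0 0 0 0.42" --pt "0 0 0.002 0 0 0 0.42" --pt "0 0 0.002 0 0 0 0.42" --squeeze 35

```text
time: 22.37
tool_pos: [0.5125, 0.1117, 0.1418]
tcp_rot: [3.126, 0.313, -0.002]
wrist_force: [-0.3, 0.1, -0.8]
width: 0.582
```

>>> apply_moves --pt "0 0 0.002 0 0 0 0.42" --pt "0 0 0.004 0 0 0 0.42" --pt "0 0 0.006 0 0 0 0.42" --pt "0 0 0.006 0 0 0 0.42"

```text
time: 22.7
tool_pos: [0.5127, 0.1117, 0.1361]
tcp_rot: [3.126, 0.313, -0.002]
wrist_force: [0.7, -0.6, -0.8]
width: 0.58
```

>>> apply_moves --pt "0.0005 0 0.001 0 0 0 0.42" --pt "0.0005 0 0.003 0 0 0 0.45" --pt "0.0005 0 0.004 0 0 0 0.48" --pt "0.0005 0 0.004 0 0 0 0.52" --pt "0.0005 0 0.004 0 0 0 0.56" --pt "0.0005 0 0.004 0 0 0 0.6" --pt "0.0005 0 0.004 0 0 0 0.8" --pt "0.0005 0 0.004 0 0 0 0.8"

```text
time: 23.37
tool_pos: [0.5136, 0.1117, 0.1329]
tcp_rot: [3.126, 0.313, 0.0]
wrist_force: [-0.8, -1.1, 0.4]
width: 0.435
```

>>> apply_moves --pt "0 0 0 0 0 0 0.8" --pt "0 0 0 0 0 0 0.8" --pt "0 0 0 0 0 0 0.8"

```text
time: 23.62
tool_pos: [0.5137, 0.1117, 0.1328]
tcp_rot: [3.126, 0.313, 0.0]
wrist_force: [0.1, -0.5, 1.8]
width: 0.432
```

Stable grip at a width matching the neck. Lifting straight and slowly.

>>> apply_moves --pt "0 0 -0.001 0 0 0 0.8" --pt "0 0 -0.002 0 0 0 0.8" --pt "0 0 -0.004 0 0 0 0.8" --pt "0 0 -0.006 0 0 0 0.8" --pt "0 0 -0.008 0 0 0 0.8" --pt "0 0 -0.01 0 0 0 0.8" --pt "0 0 -0.01 0 0 0 0.8" --squeeze 45

```text
time: 24.2
tool_pos: [0.514, 0.112, 0.1433]
tcp_rot: [-3.126, -0.313, -0.001]
wrist_force: [-0.2, -0.5, -2.4]
width: 0.429
```

Fz ≈ -2.4 N against a burr weight of 1.8 N, with lateral forces near zero. Continuing.

>>> apply_moves --pt "0 0 -0.01 0 0 0 0.8" --pt "0 0 -0.02 0 0 0 0.8" --pt "0 0 -0.03 0 0 0 0.8" --pt "0 0 -0.04 0 0 0 0.8" --pt "0 0 -0.05 0 0 0 0.8" --pt "0 0 -0.06 0 0 0 0.8" --pt "0 0 -0.07 0 0 0 0.8" --pt "0 0 -0.08 0 0 0 0.8"

```text
time: 24.87
tool_pos: [0.5137, 0.1119, 0.224]
tcp_rot: [-3.126, -0.313, -0.001]
wrist_force: [0.7, -0.1, -1.2]
width: 0.431
```

>>> apply_moves --pt "0 0 -0.01 0 0 0 0.8" --pt "0 0 -0.02 0 0 0 0.8" --pt "0 0 -0.02 0 0 0 0.8" --pt "0 0 -0.02 0 0 0 0.8" --pt "0 0 -0.02 0 0 0 0.8"

```text
time: 25.28
tool_pos: [0.5133, 0.1118, 0.2423]
tcp_rot: [3.126, 0.313, -0.001]
wrist_force: [0.7, -0.4, -1.4]
width: 0.426
```

```bash
python3 - <<'E'
from h import *
go(.387,.335,.243,.2)
sd=vision.read_camera('side');im=vision.read_camera('wrist')
cv2.imwrite('pics/b4.png',np.hstack([cv2.resize(im[:,:,::-1],(400,300)),cv2.resize(sd[80:230,170:320,::-1],(300,300),interpolation=2)]))
E
```

```text
t 25.28 pos [0.5133 0.1118 0.2423] q6 1.538 F [ 0.7 -0.4 -1.4] w 0.426 yaw 0.2
row [-0.0795 -0.2438 -0.0007] [-0.     0.001 -0.   ]
```

View pics/b4.png

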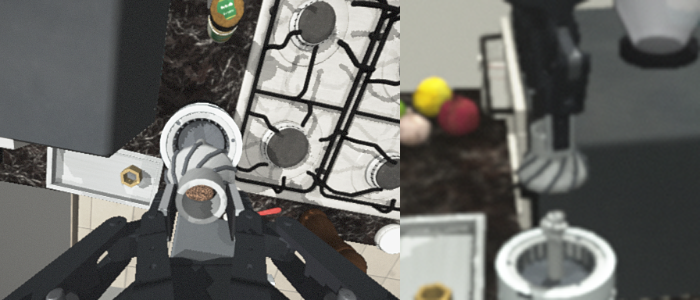

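The burr hangs upright and clear of the shaft, and the nut is in the tray. I'll carry it around the front of the microwave.

>>> apply_moves --pt "-0.031 -0.006 0 0 0 0 0.8" --pt "-0.062 -0.0125 0 0 0 0 0.8" --pt "-0.093 -0.019 0 0 0 0 0.8" --pt "-0.1235 -0.025 0 0 0 0 0.8" --pt "-0.117 -0.056 0 0 0 0 0.8" --pt "-0.111 -0.087 0 0 0 0 0.8" --pt "-0.105 -0.118 0 0 0 0 0.8" --pt "-0.099 -0.149 0 0 0 0 0.8"

```text
time: 26.05
tool_pos: [0.3862, 0.2392, 0.2423]
tcp_rot: [3.126, 0.312, -0.0]
wrist_force: [1.1, 0.7, -1.7]
width: 0.43
```

>>> apply_moves --pt "0.007 -0.031 0 0 0 0 0.8" --pt "0.013 -0.062 0 0 0 0 0.8" --pt "0.0195 -0.0948 0 0 0 0 0.8" --pt "0.0195 -0.0948 0.03 0 0 0 0.8" --pt "0.0195 -0.0948 0.06 0 0 0 0.8" --pt "0.0195 -0.0948 0.09 0 0 0 0.8" --pt "0.0195 -0.0948 0.11 0 0 0 0.8" --pt "0.0195 -0.0948 0.11 0 0 0 0.8"

```text
time: 26.72
tool_pos: [0.3831, 0.332, 0.1264]
tcp_rot: [3.119, 0.313, -0.016]
wrist_force: [-1.2, 0.1, -2.4]
width: 0.427
```

>>> apply_moves --pt "0 0 0 0 0 0 0.8" --pt "0 0 0 0 0 0 0.8"

```text
time: 26.88
tool_pos: [0.388, 0.3355, 0.1338]
tcp_rot: [-3.125, -0.313, -0.002]
wrist_force: [1.1, 0.6, -0.8]
width: 0.427
```

```bash
python3 - <<'E'
from h import *
go(.387,.335,.025,.2)
E
```

```text
t 26.88 pos [0.388  0.3355 0.1338] q6 2.036 F [ 1.1  0.6 -0.8] w 0.427 yaw 0.2
row [-0.0012  0.0004  0.1088] [-0.001 -0.001 -0.   ]
```

>>> apply_moves --pt "0 0 0.025 0 0 0 0.8" --pt "0 0 0.05 0 0 0 0.8" --pt "0 0 0.075 0 0 0 0.8" --pt "0 0 0.095 0 0 0 0.8" --pt "0 0 0.108 0 0 0 0.8" --pt "0 0 0.115 0 0 0 0.8" --pt "0 0 0.116 0 0 0 0.8" --pt "0 0 0.116 0 0 0 0.8"

```text
time: 27.55
tool_pos: [0.3885, 0.3359, 0.0181]
tcp_rot: [-3.125, -0.313, -0.003]
wrist_force: [-0.8, 0.1, -2.0]
width: 0.429
```

>>> apply_moves --pt "0 0 0.0015 0 0 0 0.8" --pt "0 0 0.003 0 0 0 0.8" --pt "0 0 0.003 0 0 0 0.8"

```text
time: 27.8
tool_pos: [0.388, 0.3356, 0.0146]
tcp_rot: [-3.125, -0.313, -0.002]
wrist_force: [0.1, -0.2, -1.7]
width: 0.429
```

>>> apply_moves --pt "0 0 0.0008 0 0 0 0.8" --pt "0 0 0.0015 0 0 0 0.8" --pt "0 0 0.0015 0 0 0 0.8"

```text
time: 28.05
tool_pos: [0.3872, 0.335, 0.0123]
tcp_rot: [-3.126, -0.313, -0.0]
wrist_force: [-1.2, -0.1, -1.7]
width: 0.431
```

>>> apply_moves --pt "0 0 0.0008 0 0 0 0.8" --pt "0 0 0.0015 0 0 0 0.8" --pt "0 0 0.0015 0 0 0 0.8"

```text
time: 28.3
tool_pos: [0.3871, 0.3349, 0.0105]
tcp_rot: [3.126, 0.313, -0.001]
wrist_force: [-0.4, 0.1, -1.1]
width: 0.433
```

>>> apply_moves --pt "0 0 0.0008 0 0 0 0.8" --pt "0 0 0.0012 0 0 0 0.8" --pt "0 0 0.0012 0 0 0 0.8"

```text
time: 28.55
tool_pos: [0.3872, 0.335, 0.0093]
tcp_rot: [3.126, 0.313, -0.0]
wrist_force: [-0.3, -0.6, -1.1]
width: 0.429
```

>>> apply_moves --pt "0 0 0.0008 0 0 0 0.8" --pt "0 0 0.001 0 0 0 0.8" --pt "0 0 0.001 0 0 0 0.8"

```text
time: 28.8
tool_pos: [0.3872, 0.335, 0.0084]
tcp_rot: [3.126, 0.313, -0.0]
wrist_force: [-0.5, -0.1, -0.9]
width: 0.43
```

>>> apply_moves --pt "0 0 0.0008 0 0 0 0.8" --pt "0 0 0.0012 0 0 0 0.8" --pt "0 0 0.0012 0 0 0 0.8"

```text
time: 29.05
tool_pos: [0.3872, 0.335, 0.0072]
tcp_rot: [3.126, 0.313, -0.0]
wrist_force: [-0.2, -0.1, -2.0]
width: 0.432
```

>>> apply_moves --pt "0 0 0.0008 0 0 0 0.8" --pt "0 0 0.001 0 0 0 0.8" --pt "0 0 0.001 0 0 0 0.8"

```text
time: 29.3
tool_pos: [0.3872, 0.335, 0.0062]
tcp_rot: [3.126, 0.313, -0.0]
wrist_force: [0.0, 0.5, -0.6]
width: 0.429
```

>>> apply_moves --pt "0 0 0.0008 0 0 0 0.8" --pt "0 0 0.001 0 0 0 0.8" --pt "0 0 0.001 0 0 0 0.8"

```text
time: 29.55
tool_pos: [0.3874, 0.3352, 0.0054]
tcp_rot: [-3.126, -0.313, -0.0]
wrist_force: [-0.3, 0.3, -0.3]
width: 0.421
```

>>> apply_moves --pt "0 0 0.0008 0 0 0 0.8" --pt "0 0 0.001 0 0 0 0.8" --pt "0 0 0.001 0 0 0 0.8"

```text
time: 29.8
tool_pos: [0.3876, 0.3353, 0.0052]
tcp_rot: [-3.126, -0.313, -0.001]
wrist_force: [-0.5, -1.8, 4.5]
width: 0.429
```

Touchdown felt (4.5 N at TCP 0.005, as the nut's offset suggested). Releasing slowly, then rising clear.

>>> apply_moves --pt "0 0 -0.0008 0 0 0 0.57" --pt "0 0 -0.0008 0 0 0 0.54" --pt "0 0 -0.0008 0 0 0 0.5" --pt "0 0 -0.0008 0 0 0 0.45" --pt "0 0 -0.0008 0 0 0 0.4" --pt "0 0 -0.0008 0 0 0 0.36" --pt "0 0 -0.005 0 0 0 0.36" --pt "0 0 -0.015 0 0 0 0.36"

```text
time: 30.47
tool_pos: [0.3861, 0.3341, 0.0184]
tcp_rot: [3.124, 0.313, -0.004]
wrist_force: [-0.3, 0.1, -0.4]
width: 0.642
```

>>> apply_moves --pt "0 0 -0.02 0 0 0 0.36" --pt "0 0 -0.05 0 0 0 0.36" --pt "0 0 -0.085 0 0 0 0.36" --pt "0 0 -0.12 0 0 0 0.36" --pt "0 0 -0.15 0 0 0 0.36" --pt "0 0 -0.18 0 0 0 0.36" --pt "0 0 -0.18 0 0 0 0.36" --pt "0 0 -0.18 0 0 0 0.36"

```text
time: 31.13
tool_pos: [0.3889, 0.3364, 0.2031]
tcp_rot: [-3.122, -0.313, -0.009]
wrist_force: [0.2, -0.5, -0.9]
width: 0.635
```

```bash
python3 - <<'E'
from h import *
go(.387,.335,.2,.2)
im=vision.read_camera('wrist');sd=vision.read_camera('side')
cv2.imwrite('pics/end.png',np.hstack([cv2.resize(im[:,:,::-1],(420,315)),cv2.resize(sd[160:280,125:265,::-1],(368,315),interpolation=2)]))
E
```

```text
t 31.13 pos [0.3889 0.3364 0.2031] q6 2.036 F [ 0.2 -0.5 -0.9] w 0.635 yaw 0.2
row [-0.0022  0.001   0.0031] [-0.003 -0.006 -0.   ]
```

View pics/end.png

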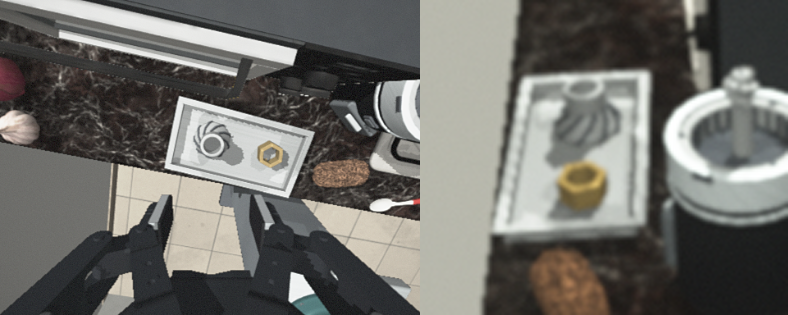

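The burr stands upright on its wide end and the nut lies flat, both inside the tray. The gripper is clear and the scourer is in place. Handing in.

```bash
python3 -c "
from workcell import job
print(job.finish_job())"
```

```text
the job is handed in; nothing more can be done
None
```

The nut and the burr are both off the grinder and released in the steel tray, and I handed the job in at about 31 s of the 72 s allowed. No verdict was reported.

- **Nut:** I turned it clockwise about 3.2 rad in one grip, raising the gripper to follow the climb. The steady readings between steps stayed at or below about 5 N on the wrist. A light pull showed it was free, so I lifted it clear and laid it in the tray at about (0.385, 0.234).
- **Burr:** I lifted it straight off the shaft with lateral forces near zero and set it down on its wide end at about (0.387, 0.335). Touchdown was felt at about 4.5 N.
- **Failed check:** The first grip on the burr missed. The jaw opening read 0.26, too narrow for the neck, and a picture showed the pads had closed on the bare shaft with the tips on top of the neck. The finger tips sit farther behind the reported tool point than I had assumed, so I opened, went about 13 mm lower and regripped.
- **Disagreements:** Single wrist views put the shaft axis 3 to 4 mm off on either side; averaging two opposite views brought it in line. The nut touched the tray about 4 mm lower than I expected, probably because it slipped slightly in the grip.
- **Last look:** Both parts stand as required inside the tray, and the gripper is open and clear. The scourer had not moved by eye; I did not measure either bystander or recheck the spice jar.

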